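# Square a filled tray into the corner stop for lidding

## Task

Push the filled food tray along the table into the steel corner stop, turned as it is with a long side to the far rail, until its rim sits square and flush against both rails, ready for lidding. Only push it: it must stay flat on the table, never lifted or tipped. Leave the tub, the label roll and the scoop where they stand.

Things in the scene. Friction and masses are not known exactly. Their poses are not given: they have to be found in the camera images.
- tray: White moulded food tray with greens, about 0.5 kg, loose. Origin: centre of its underside. Its rim is widest: 205 mm along own x, 255 mm along own y, 54 to 66 mm above the table; walls below are 8 mm further in. Starts 2 to 5 cm short of the far rail and 5 to 13 cm left of its place at the right rail, up to 0.2 rad off square
- corner_stop: Fixed steel corner of two upright rails, 62 mm high, 5 mm thick, with 24 mm feet outside. Origin: on the table where the flush tray's centre belongs. Far rail: inner face at x = +0.103 m of this frame, from y = -0.128 to 0.072. Right rail: inner face at y = -0.128, from x = -0.047 to 0.103. Its x axis points away from the robot, y to the left, within 0.1 rad
- tub: Small white round tub, 70 mm across and 45 mm high, standing to the left; origin under its centre. Bystander
- roll: White label roll, 92 mm across and 52 mm high, standing to the left; origin under its centre. Bystander
- scoop: Small stainless steel scoop, 206 mm long along its own y, 60 mm wide, 32 mm high, lying near the front edge at the right; origin under its middle. Bystander

How it is judged:
By the outcome, as a careful person would: the job done as asked, in the order asked, and still so for the second after the job is handed in, with the robot touching nothing.
It also fails if it takes over 54 s, if anything falls off the work surface, if the arm or the gripper's body presses on something with over 40 N, if the wrist force passes 120 N, or if a joint passes its speed limit or range.

## Robot

A 6-joint arm with a two-finger parallel gripper is mounted at the origin on a cart in front of the work surface, level with it; the furniture and walls round the work are solid. World frame = base frame: x ahead of the robot, y to its left, z up, the work surface at z = 0. Lengths are in mm, angles in rad, forces in N, time in s.
With the tool pointing down it reaches from about 350 to 775 mm from the base axis. Payload 7.3 kg.
Tool frame: the origin (TCP) lies at the very end of the fingers, on their centre line; the grasp point (between the pads) lies 19 mm behind it; z points along the fingers, x is the direction in which the jaws open and shut, and the axes are right-handed (so a half turn about z gives the same grasp; the last joint's range is limited). The gripper opens to 92 mm and grips with 3 to 60 N. Pads are 19 mm wide; open, the fingers measure 130 mm over their backs; the gripper's body (75 mm by 190 mm) begins 47 mm behind the grasp point.
Start: joints at [-1.309, 0.342, 1.524, -0, 1.275, -0.146], TCP at [208.234, -481.958, 226.741] pointing down, gripper open.
Joint ranges: [-2.53, 2.53], [-0.77, 2.02], [0.04, 2.7], [-1, 4.14], [0.28, 2.66], [-3.11, 3.11]. Speed limits (rad/s): [2.57, 2.57, 3.14, 3.14, 3.14, 3.14].

## Interface

Orientations are given as [roll, pitch, yaw] about the fixed x, y, z axes, in that order (R = Rz(yaw) Ry(pitch) Rx(roll)).
In Python, from plant import bot, capture, camera_params gives the robot as it stands.
- The arm moves only by the shell command python3 -m jog 'ROWS' [OPENING]. ROWS is a JSON object of lists of equal length, an entry for each row: "xyz": the shift along the world's x, y, z as a fraction of full scale, a list of three; "angular": the turn, a rotation vector about the world's x, y, z as a fraction of full scale, a list of three. In form: {"xyz": [[x, y, z], ...], "angular": [[wx, wy, wz], ...]}. A call has 1 to 10 rows; each row shifts and turns the pose as measured when the row begins; what a row does not reach is not made up. Full scale, the value 1, is 2 cm for a shift and 6 degrees for a turn. A row lasts 1/10 s, in which the tool goes at most 50 mm and 8.59 degrees, less where a joint would pass 70% of its speed; a pose out of reach is approached as far as the arm can. A call with a number of a shift or a turn outside -1 to 1 is refused whole. A call with a gripper value outside its range is refused whole. OPENING is the closure, from -1 (fully open) to 1 (shut), set as the call begins (- or left out, the last holds). The fingers move at their own pace and stop on an object; the grip force is fixed at half the most. Time passes only in rows, so rows that do not move let the fingers close. It gives the time, the measured TCP pose, the force and the opening at its end, in the units of the state.
- bot.get_obs(): the state, without advancing time (a new reading comes with each control period).
- capture(name): name is "scene" or "top" or "wrist"; returns the picture (480x640x3 uint8, red, green, blue); there is no depth.
- camera_params(name): a dict with "fx", "fy", "cx", "cy" (pixels), "k1" (the pictures are not rectified: a ray, as slopes to the right and down, at radius r is drawn at 1 + k1 r^2 times it, then the intrinsics apply), "rvec" (rotation vector, rad) and "tvec" (3), from world to camera coordinates, as OpenCV has them. Camera axes: x right, y down, z forward; pixel columns grow to the right and rows downward; lengths in mm; the calibration is good to about 2 mm. A picture is of the moment at which its call begins: read the wrist's pose just before it. camera_params takes no time and is no camera call; for the wrist camera it gives the pose at the moment of the call.
- bot.close_job(): hands the job in, once; it reports no verdict.
The state is a dict: "time": time; "joint_positions": joint angles; "dq": joint speeds; "tau": joint torques, N m; "tool_pos": TCP position; "tcp_rot": TCP orientation; "contact_force": force on the tool from outside, world axes, zero at the start; "moment": the same for the moment, N m; "grip_width": finger opening in mm.
Only numpy, scipy, OpenCV 4.12 (cv2) and the standard library are available. Lean on these libraries where they do the work, as an engineer would, in place of code of your own. Each camera call takes 0.05 s, during which the arm holds its last target.

## Working session

There is one attempt and no reset: what is moved stays moved. The work goes in short steps, Python scripts to look and compute and a shell command to move; the robot and the scene stay as the last step left them, time stands still between calls to the robot, and variables do not carry over. Pictures are saved under pics/ and viewed, and the job is handed in when it is done.

```bash
ls; mkdir -p pics; python3 - <<'E'
from plant import bot, capture, camera_params
import cv2
for n in ("scene","top"):
    im=capture(n); cv2.imwrite(f"pics/{n}0.png",im[:,:,::-1]); print(n,camera_params(n))
o=bot.get_obs(); print(o)
E
```

```text
pics
scene {'fx': 555.4864926636478, 'fy': 555.4864926636478, 'cx': 317.7556883362231, 'cy': 242.59871757117165, 'k1': -0.03924042938721926, 'rvec': array([ 0.92198639, -2.49140649,  1.06078217]), 'tvec': array([ 315.32711656,  357.67400595, 1036.52898979])}
top {'fx': 535.9317417740659, 'fy': 535.9317417740659, 'cx': 325.3160027345847, 'cy': 238.50034094848573, 'k1': -0.14116123404659583, 'rvec': array([ 2.15110843, -2.19937548,  0.0617443 ]), 'tvec': array([-151.93781244,  550.27170598, 1501.66994689])}
{'time': 0.1, 'joint_positions': array([-1.30899058e+00,  3.42657736e-01,  1.52491199e+00, -1.58230958e-05,
        1.27540631e+00, -1.46020398e-01]), 'dq': array([ 0.00057199, -0.0022448 , -0.00269732,  0.00153358, -0.00164484,
        0.00160529]), 'tau': array([ 3.46598266e-03, -4.32000089e+01, -2.44695979e+01,  7.19426712e-02,
        5.25610533e-02, -4.29287070e-05]), 'tool_pos': array([ 208.13423382, -481.58646342,  226.11534737]), 'tcp_rot': array([-3.14140634e+00,  1.37086122e-03, -1.16296544e+00]), 'contact_force': array([-0.17046685,  0.30584109, -0.46701573]), 'moment': array([ 0.00852894,  0.05685468, -0.04004466]), 'grip_width': 91.63737210027853}
```

View pics/scene0.png

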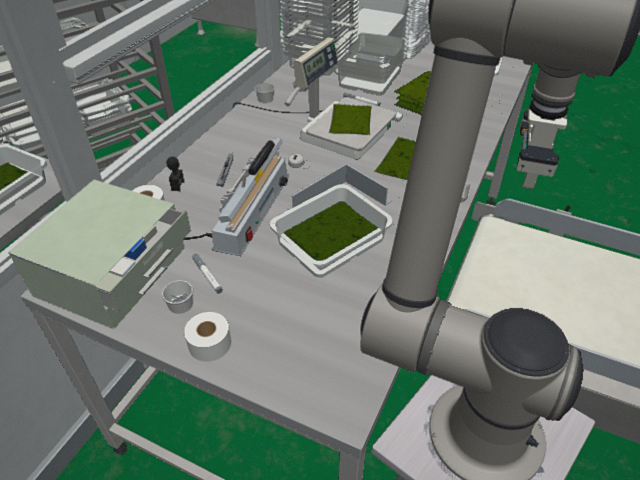

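View pics/top0.png

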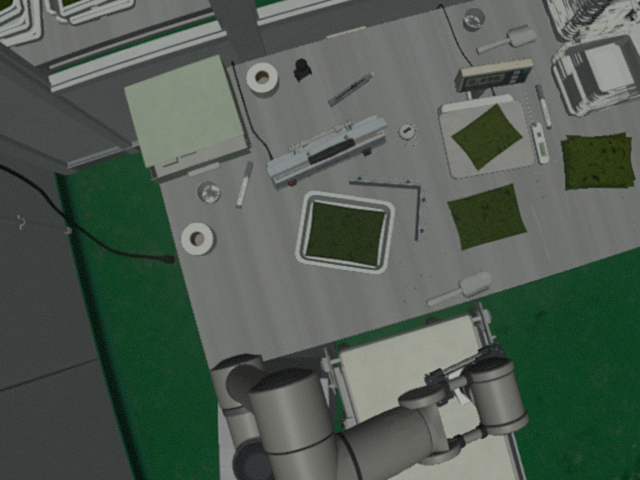

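The top view shows the tray at about (347,232). The L-shaped stop has its corner near (422,185), its far rail running left to (350,180) and its right rail running down to (418,240). I'll enlarge it to measure.

```bash
cat > h.py <<'E'
import numpy as np, cv2
from plant import bot, capture, camera_params
def ray(n,uv,z,p=None):
    p=p or camera_params(n)
    K=np.array([[p['fx'],0,p['cx']],[0,p['fy'],p['cy']],[0,0,1]])
    uv=np.asarray(uv,float).reshape(-1,1,2)
    d=cv2.undistortPoints(uv,K,np.array([p['k1'],0,0,0]),None,None,None).reshape(-1,2) if False else cv2.undistortPoints(uv,K,np.array([p['k1'],0,0,0,0.])).reshape(-1,2)
    R=cv2.Rodrigues(np.asarray(p['rvec'],float))[0]; t=np.asarray(p['tvec'],float).ravel()
    C=-R.T@t; D=np.c_[d,np.ones(len(d))]@R
    return C+D*((z-C[2])/D[:,2])[:,None]
def proj(n,X,p=None):
    p=p or camera_params(n)
    K=np.array([[p['fx'],0,p['cx']],[0,p['fy'],p['cy']],[0,0,1]])
    return cv2.projectPoints(np.asarray(X,float).reshape(-1,1,3),np.asarray(p['rvec'],float),np.asarray(p['tvec'],float),K,np.array([p['k1'],0,0,0,0.]))[0].reshape(-1,2)
def zoom(im,x0,y0,w,h,s,f):
    c=im[y0:y0+h,x0:x0+w,::-1]; cv2.imwrite(f,cv2.resize(c,None,fx=s,fy=s,interpolation=cv2.INTER_CUBIC))
E
python3 - <<'E'
from h import *
im=cv2.imread("pics/top0.png")[:,:,::-1]
zoom(im,285,165,160,120,5,"pics/z0.png")
E
```

```text
(no output)
```

View pics/z0.png

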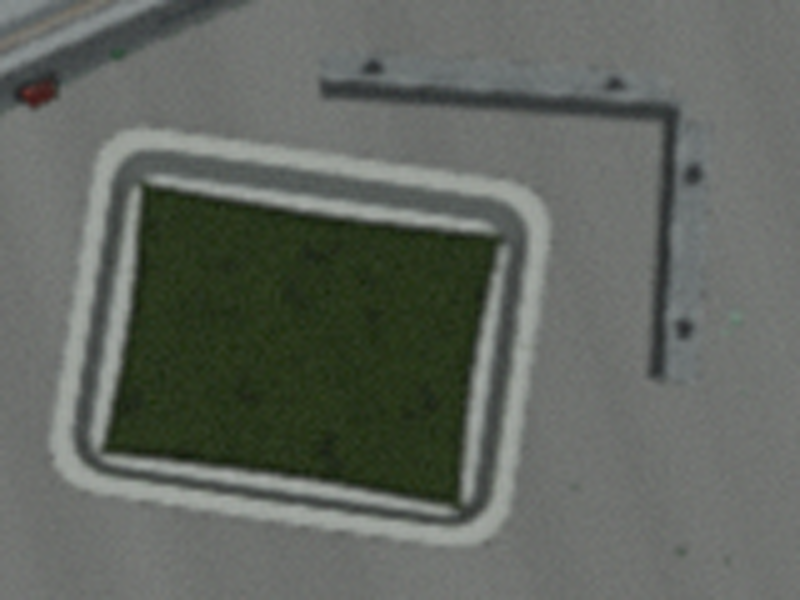

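```bash
cat >> h.py <<'E'
def tray(im,n="top",seed=None):
    g=im.astype(int); m=((g.min(2)>135)&(g.max(2)-g.min(2)<40)).astype(np.uint8)
    r=np.zeros_like(m); r[160:300,270:450]=1; m&=r
    k,lab,st,_=cv2.connectedComponentsWithStats(m)
    i=1+np.argmax(st[1:,4]); c=cv2.findContours((lab==i).astype(np.uint8),cv2.RETR_EXTERNAL,cv2.CHAIN_APPROX_NONE)[0]
    c=max(c,key=len).reshape(-1,2).astype(float)
    P=ray(n,c,66)[:,:2]
    (cx,cy),(w,h),a=cv2.minAreaRect(P.astype(np.float32))
    if w>h: w,h,a=h,w,a-90
    a=(a+90)%180-90   # own-x axis dir (short) angle vs world x
    # straight-side refinement
    R=lambda a:np.array([[np.cos(a),np.sin(a)],[-np.sin(a),np.cos(a)]])
    q=(P-[cx,cy])@R(np.radians(a)).T
    out={}
    for nm,s in (('far',q[:,0]>w/2-6),('near',q[:,0]<-w/2+6),('left',q[:,1]>h/2-6),('right',q[:,1]<-h/2+6)):
        pts=P[s]; qq=q[s]; ax=1 if nm in('far','near') else 0
        kk=abs(qq[:,ax])<(75 if ax==1 else 55)
        vx,vy,x,y=cv2.fitLine(pts[kk].astype(np.float32),cv2.DIST_HUBER,0,.01,.01).ravel()
        out[nm]=(x,y,(np.arctan2(vy,vx)+np.pi/4)%np.pi-np.pi/4)
    return (cx,cy,w,h,a),out
E
python3 - <<'E'
from h import *
im=cv2.imread("pics/top0.png")[:,:,::-1]
p=camera_params("top");R=cv2.Rodrigues(p['rvec'])[0];print("cam",-R.T@p['tvec'])
print(tray(im))
z=lambda u,v:(285+u/5-.4,165+v/5-.4)
print("far inner @z62?",ray("top",[z(322,96),z(665,115)],0).round(1),ray("top",[z(322,80),z(680,100)],62).round(1))
print("right",ray("top",[z(651,378),z(662,118)],0).round(1),ray("top",[z(668,375),z(680,100)],62).round(1))
for x in (325,370,400,):
    print(x,im[172:200,x].mean(1).astype(int) if 0 else im[172:196,x].mean(1).astype(int))
for y in (200,220):print(y,im[y,405:432].mean(1).astype(int))
E
```

```text
cam [ 434.06391695 -189.08230482 1535.16548837]
((560.6063232421875, -218.97280883789062, 204.60812377929688, 253.95733642578125, -9.989273071289062), {'far': (np.float32(659.5832), np.float32(-237.23021), np.float32(1.395807)), 'near': (np.float32(461.5533), np.float32(-200.56924), np.float32(1.3994715)), 'left': (np.float32(582.1262), np.float32(-95.21361), np.float32(-0.1754325)), 'right': (np.float32(539.0139), np.float32(-342.45374), np.float32(-0.17273957))})
far inner @z62? [[ 705.5 -235.8    0. ]
 [ 690.  -434.6    0. ]] [[ 703.5 -234.2   62. ]
 [ 688.  -433.4   62. ]]
right [[ 537.4 -420.9    0. ]
 [ 688.3 -432.8    0. ]] [[ 534.7 -421.    62. ]
 [ 688.  -433.4   62. ]]
325 [106 106 107 110 109 107 108 108 108 110 110 105 106 110 108 105 110 110
 104 118 144 158 160 151]
370 [108 112 108 109 108 113 111 113 108 106  72  57  58  70 101 110 107 106
 108 106 106 107 105 106]
400 [110 113 113 113 112 114 113 115 116 114 103 100  84  58  59  69  99 112
 113 112 111 114 111 115]
200 [109 113 113 113 113 113 112 111 112 109 110 101  74  50  61  98  92  66
  57  60  88 109 117 117 112 114 113]
220 [111 112 109 111 115 110 112 115 111 114  99  69  50  69 103 113 112 110
 110 114 105 108 108 116 111 113 111]
```

```bash
python3 -m jog '{"xyz":[[0.75,0.95,0],[0.75,0.95,0],[0.75,0.95,0],[0.75,0.95,0],[0.75,0.95,0],[0.75,0.95,0],[0.75,0.95,0],[0.75,0.95,0],[0.75,0.95,0],[0.75,0.95,0]],"angular":[[0,0,-0.33],[0,0,-0.33],[0,0,-0.33],[0,0,-0.33],[0,0,-0.33],[0,0,-0.33],[0,0,-0.33],[0,0,-0.33],[0,0,-0.33],[0,0,-0.33]]}' -1
```

```text
time: 1.1
tool_pos: [359.8, -284.2, 222.1]
tcp_rot: [3.139, 0.009, -1.528]
contact_force: [0.7, 0.0, 0.5]
grip_width: 92.1
```

```bash
python3 -m jog '{"xyz":[[0.6,0.75,0],[0.6,0.75,0],[0.6,0.75,0],[0.6,0.75,0],[0.6,0.75,0],[0,0,0]],"angular":[[0,0,-0.23],[0,0,-0.23],[0,0,-0.23],[0,0,-0.23],[0,0,-0.23],[0,0,0]]}'; python3 -m jog '{"xyz":[[0,0,-1],[0,0,-1],[0,0,-1],[0,0,-1],[0,0,-1],[0,0,-1],[0,0,0]],"angular":[[0,0,0],[0,0,0],[0,0,0],[0,0,0],[0,0,0],[0,0,0],[0,0,0]]}'
```

```text
time: 1.7
tool_pos: [422.2, -202.7, 220.2]
tcp_rot: [3.136, 0.013, -1.651]
contact_force: [1.4, 0.1, 0.0]
grip_width: 91.7
time: 2.4
tool_pos: [419.2, -205.2, 95.7]
tcp_rot: [3.134, 0.011, -1.646]
contact_force: [0.9, -0.3, 0.3]
grip_width: 91.6
```

```bash
cat >> h.py <<'E'
from scipy.spatial.transform import Rotation as Ro
S0=np.array([595.7,-297.5]); SY=-0.0785
def state(yaw=None,S0=S0,SY=SY):
    o=bot.get_obs(); T=o['tool_pos']; r=Ro.from_euler('xyz',o['tcp_rot'])
    c,s=np.cos(SY),np.sin(SY); d=T[:2]-S0
    print('t',round(o['time'],2),'tcp',T.round(1),'local',np.round([c*d[0]+s*d[1],-s*d[0]+c*d[1]],1),'yaw',o['tcp_rot'][2].round(4),'F',o['contact_force'].round(1),'Fl',np.round(np.array([[c,s],[-s,c]])@o['contact_force'][:2],1),'M',o['moment'].round(2))
    if yaw is not None: print('turn units',((Ro.from_euler('xyz',[np.pi,0,yaw])*r.inv()).as_rotvec()/np.radians(6)).round(3))
E
python3 -c "
from h import *
state(-1.6493)"
```

```text
t 2.4 tcp [ 419.2 -205.2   95.7] local [-183.2   78.2] yaw -1.646 F [ 0.9 -0.3  0.3] Fl [ 1.  -0.3] M [0.02 0.07 0.06]
turn units [-0.109 -0.065 -0.032]
```

```bash
python3 -m jog '{"xyz":[[0,0,-0.8],[0,-0.05,-0.8],[0,-0.05,-0.8],[0,-0.05,-0.8],[0,0,-0.2],[0,0,0]],"angular":[[-0.1,-0.06,-0.03],[0,0,0],[0,0,0],[0,0,0],[0,0,0],[0,0,0]]}'; python3 -c "
from h import *
state(-1.6493)
zoom(capture('top'),245,150,200,150,4,'pics/z1.png')"
```

```text
time: 3.0
tool_pos: [420.1, -212.4, 30.1]
tcp_rot: [-3.138, -0.003, -1.648]
contact_force: [0.8, 0.3, 0.9]
grip_width: 92.0
t 3.0 tcp [ 420.1 -212.4   30.1] local [-181.7   71. ] yaw -1.6484 F [0.8 0.3 0.9] Fl [0.8 0.4] M [ 0.07 -0.01  0.08]
turn units [ 0.034  0.034 -0.008]
```

View pics/z1.png

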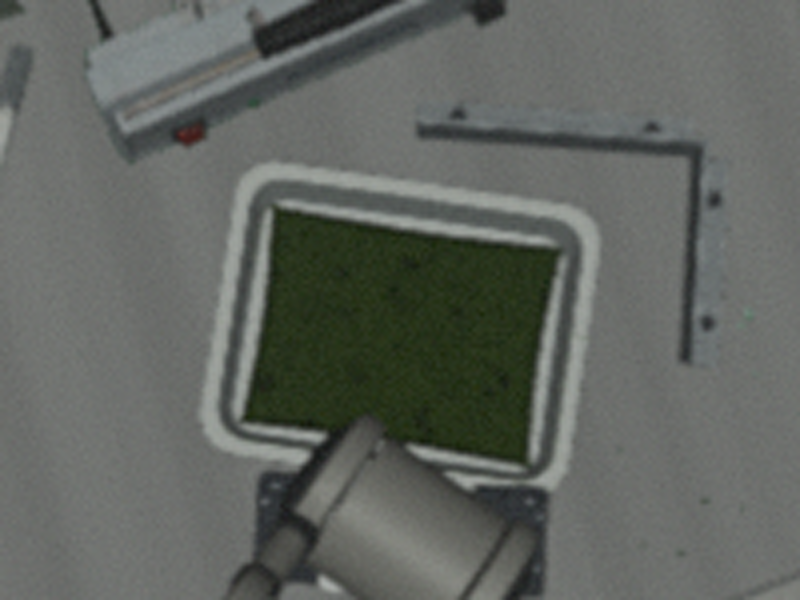

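```bash
python3 -m jog '{"xyz":[[0.5,-0.04,0],[0.4,-0.03,0],[0.3,-0.02,0],[0.3,-0.02,0],[0.3,-0.02,0],[0.3,-0.02,0],[0.3,-0.02,0],[0.3,-0.02,0],[0,0,0]],"angular":[[0.03,0.03,0],[0,0,0],[0,0,0],[0,0,0],[0,0,0],[0,0,0],[0,0,0],[0,0,0],[0,0,0]]}'; python3 -c "
from h import *
state(-1.6493)
im=capture('top');zoom(im,245,150,200,150,4,'pics/z2.png')"
```

```text
time: 3.95
tool_pos: [479.0, -217.2, 32.9]
tcp_rot: [-3.141, -0.002, -1.648]
contact_force: [-0.4, -0.0, 0.3]
grip_width: 91.7
t 3.95 tcp [ 479.  -217.2   32.9] local [-122.7   70.9] yaw -1.6477 F [-0.4 -0.   0.3] Fl [-0.3 -0.1] M [ 0.05  0.   -0.05]
turn units [ 0.017  0.005 -0.015]
```

View pics/z2.png

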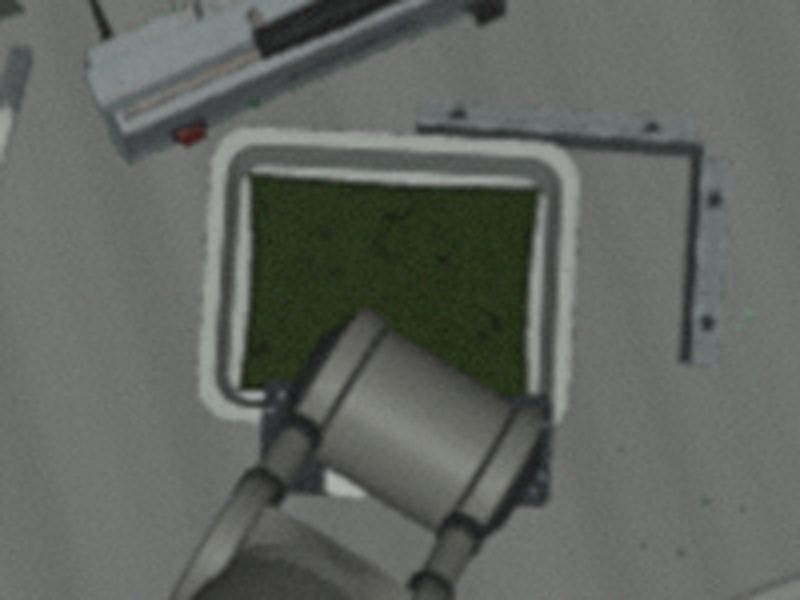

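```bash
cat >> h.py <<'E'
def loc(xy):
    d=np.asarray(xy,float)[...,:2]-S0; c,s=np.cos(SY),np.sin(SY); return np.c_[d@[c,s],d@[-s,c]]
def wor(l):
    c,s=np.cos(SY),np.sin(SY); return S0+[c*l[0]-s*l[1],s*l[0]+c*l[1]]
def report(im):
    b,o=tray(im); print('box',np.round(b,1))
    for k,v in o.items():
        print(k,'local',loc([v[:2]]).round(1)[0],'ang rel',round(float((v[2]-SY-(np.pi/2 if k in('far','near') else 0)+np.pi/2)%np.pi-np.pi/2),4))
E
python3 -c "
from h import *
im=capture('top')
try: report(im)
except Exception as e: print(e)
z=lambda u,v:(245+u/4-.4,150+v/4-.4)
print('sealer/edge',loc(ray('top',[z(130,158),z(255,110),z(85,75)],0)).round(0),loc(ray('top',[z(205,250)],66)))
print(wor((-15,245)))"; python3 -m jog '{"xyz":[[-0.8,0.06,0],[-0.5,0.04,0],[0,0,1],[0,0,1],[0,0,1],[0,0,1],[0,0,1],[0,0,0.5],[0,0,0]],"angular":[[0,0,0],[0,0,0],[0,0,0.5],[0,0,1],[0,0,1],[0,0,1],[0,0,1],[0,0,1],[0,0,1]]}'
```

```text
OpenCV(4.12.0) /io/opencv/modules/imgproc/src/linefit.cpp:50: error: (-215:Assertion failed) count > 0 in function 'fitLine2D_wods'

sealer/edge [[ 78. 278.]
 [118. 189.]
 [137. 315.]] [[  5.85540198 213.60057385]]
[599.95894665 -52.07819703]
time: 4.95
tool_pos: [451.8, -214.8, 147.9]
tcp_rot: [-3.138, -0.006, -0.943]
contact_force: [0.2, -0.5, 0.2]
grip_width: 92.1
```

```bash
python3 -m jog '{"xyz":[[0.73,0.86,0],[0.73,0.86,0],[0.73,0.86,0],[0.73,0.86,0],[0.73,0.86,0],[0.73,0.86,0],[0.73,0.86,0],[0.73,0.86,0],[0.73,0.86,0],[0,0,0]],"angular":[[0,0,0.92],[0,0,0.92],[0,0,0.92],[0,0,0.92],[0,0,0.92],[0,0,0.92],[0,0,0.92],[0,0,0.92],[0,0,0.92],[0,0,0]]}'; python3 -c "
from h import *
state(SY)
print(wor((-30,236)))
im=capture('top');zoom(im,245,150,200,150,4,'pics/z3.png')"
```

```text
time: 5.95
tool_pos: [588.2, -54.7, 150.4]
tcp_rot: [-3.135, -0.017, -0.041]
contact_force: [0.3, -0.4, -0.4]
grip_width: 91.5
t 5.95 tcp [588.2 -54.7 150.4] local [-26.5 241.5] yaw -0.041 F [ 0.3 -0.4 -0.4] Fl [ 0.3 -0.3] M [-0.04 -0.08  0.01]
turn units [-0.057  0.161 -0.358]
[584.29936518 -59.87419011]
```

View pics/z3.png

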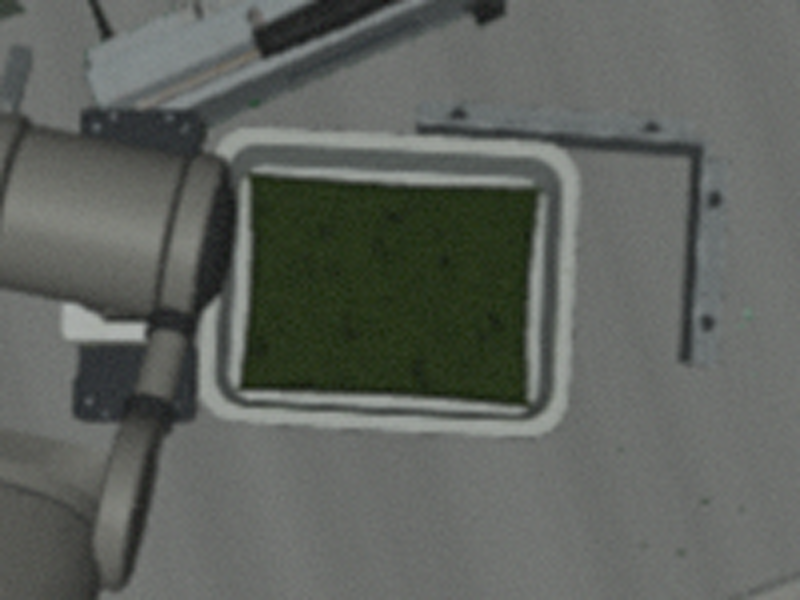

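```bash
python3 -m jog '{"xyz":[[-0.42,-0.12,0],[0,0,0]],"angular":[[-0.05,0.16,-0.36],[0,0,0]]}'; python3 -c "
from h import *
state(SY)
print(wor((-35,240)))
im=capture('top')
z=lambda u,v:(245+u/4-.4,150+v/4-.4)
for nm,p in dict(far=[(300,131),(500,140)],near=[(260,420),(520,434)],right=[(577,200),(568,380)],left=[(200,400),(203,350)]).items(): print(nm,loc(ray('top',[z(*q) for q in p],66)).round(1).tolist())"
```

```text
time: 6.2
tool_pos: [577.7, -59.0, 150.1]
tcp_rot: [3.141, 0.002, -0.086]
contact_force: [-0.6, -0.2, 0.0]
grip_width: 91.8
t 6.2 tcp [577.7 -59.  150.1] local [-36.6 236.4] yaw -0.0861 F [-0.6 -0.2  0. ] Fl [-0.6 -0.2] M [ 0.   -0.1   0.01]
turn units [ 0.002 -0.018  0.073]
[579.6284405  -55.49441127]
far [[92.5, 152.8], [93.8, 14.0]]
near [[-109.3, 168.7], [-108.9, -9.9]]
right [[54.8, -41.2], [-70.1, -40.9]]
left [[-97.9, 210.7], [-63.4, 210.7]]
```

```bash
python3 -m jog '{"xyz":[[0,0.1,-1],[0,0.05,-1],[0,0.05,-1],[0,0,-1],[0,0,-0.8],[0,0,-0.8],[0,0,0]],"angular":[[0,0,0.07],[0,0,0],[0,0,0],[0,0,0],[0,0,0],[0,0,0],[0,0,0]]}'; python3 -c "
from h import *
state(SY)"
```

```text
time: 6.95
tool_pos: [578.2, -59.8, 36.6]
tcp_rot: [3.141, -0.007, -0.084]
contact_force: [0.2, 0.6, -0.0]
grip_width: 91.8
t 6.95 tcp [578.2 -59.8  36.6] local [-36.1 235.6] yaw -0.0842 F [ 0.2  0.6 -0. ] Fl [0.1 0.6] M [-0.04 -0.11  0.01]
turn units [0.01  0.071 0.054]
```

```bash
python3 -m jog '{"xyz":[[-0.03,-0.35,-0.1],[-0.03,-0.35,0],[-0.03,-0.35,0],[-0.03,-0.35,0],[-0.03,-0.35,0],[-0.03,-0.35,0],[-0.03,-0.35,0],[-0.03,-0.35,0],[-0.03,-0.35,0],[0,0,0]],"angular":[[0,0.07,0.05],[0,0,0],[0,0,0],[0,0,0],[0,0,0],[0,0,0],[0,0,0],[0,0,0],[0,0,0],[0,0,0]]}'; python3 -c "
from h import *
state(SY)
im=capture('top');zoom(im,245,150,200,150,4,'pics/z4.png')"
```

```text
time: 7.95
tool_pos: [573.2, -129.6, 37.5]
tcp_rot: [3.141, -0.003, -0.08]
contact_force: [-0.9, -0.5, -0.1]
grip_width: 91.8
t 7.95 tcp [ 573.2 -129.6   37.5] local [-35.6 165.6] yaw -0.0802 F [-0.9 -0.5 -0.1] Fl [-0.9 -0.5] M [-0.01 -0.05 -0.03]
turn units [0.01  0.033 0.016]
```

View pics/z4.png

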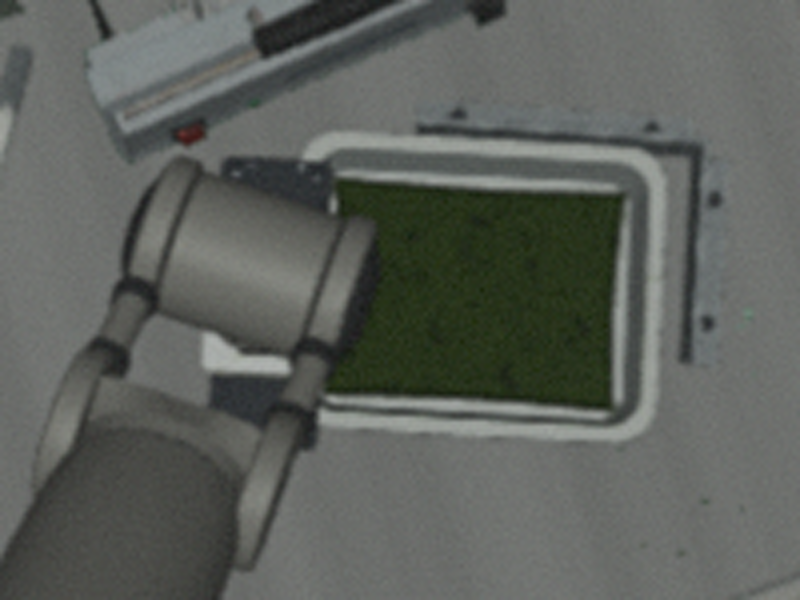

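```bash
python3 -m jog '{"xyz":[[-0.03,-0.3,0],[-0.03,-0.3,0],[-0.03,-0.3,0],[0,0,0]],"angular":[[0,0.03,0],[0,0,0],[0,0,0],[0,0,0]]}'; python3 -m jog '{"xyz":[[0.04,0.5,0],[0.04,0.6,0],[0,0,1],[0,0,1],[0,0,1],[0,0,1],[0,0,1],[0,0,0.5],[0,0,0]],"angular":[[0,0,0],[0,0,0],[0,0,0],[0,0,-1],[0,0,-1],[0,0,-1],[0,0,-1],[0,0,-1],[0,0,-1]]}';  python3 -c "
from h import *
state(-1.6493)
im=capture('top');zoom(im,245,150,200,150,4,'pics/z5.png')
print(wor((-135,12)))
report(im)"
```

```text
time: 8.4
tool_pos: [571.6, -148.0, 37.9]
tcp_rot: [3.141, -0.001, -0.079]
contact_force: [-0.3, 0.0, 0.3]
grip_width: 91.8
time: 9.3
tool_pos: [573.0, -117.1, 152.3]
tcp_rot: [-3.14, -0.0, -0.727]
contact_force: [-1.1, 0.4, 0.1]
grip_width: 91.7
t 9.3 tcp [ 573.  -117.1  152.3] local [-36.8 178.1] yaw -0.7265 F [-1.1  0.4  0.1] Fl [-1.1  0.4] M [-0.02 -0.07 -0.02]
turn units [-3.000e-03  1.500e-02 -8.812e+00]
[ 462.05677114 -274.95033524]
box [ 587.4 -289.6  204.   252.9   -4.5]
far local [91.3  7.2] ang rel -0.0041
near local [-109.5   24.1] ang rel 0.0069
left local [-56.  131.6] ang rel -0.1473
right local [  -8.7 -117.2] ang rel 0.0076
```

View pics/z5.png

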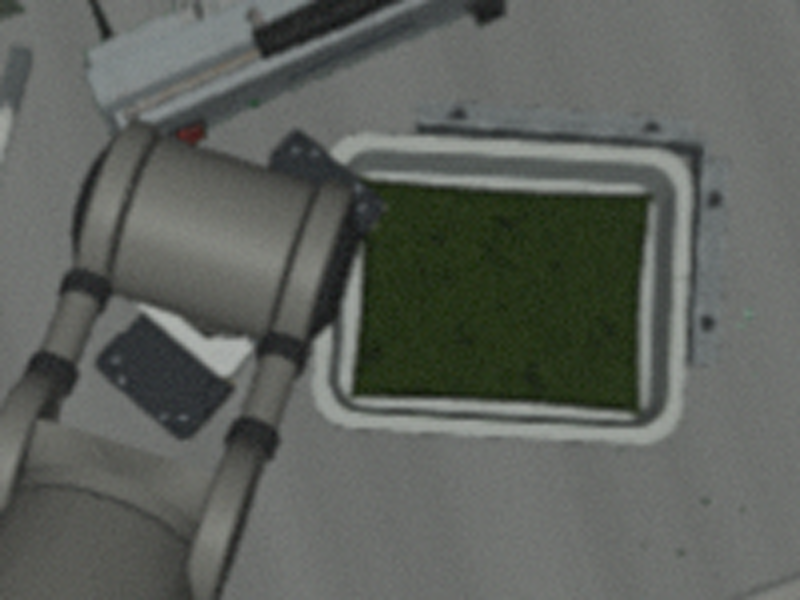

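```bash
python3 -m jog '{"xyz":[[-0.7,-0.85,0],[-0.7,-0.85,0],[-0.7,-0.85,0],[-0.7,-0.85,0],[-0.6,-0.85,0],[-0.6,-0.85,0],[-0.6,-0.85,0],[-0.6,-0.85,0],[-0.6,-0.85,0],[0,0,0]],"angular":[[0,0,-0.95],[0,0,-0.95],[0,0,-0.95],[0,0,-0.95],[0,0,-0.95],[0,0,-0.95],[0,0,-0.95],[0,0,-0.95],[0,0,-0.95],[0,0,0]]}';  python3 -c "
from h import *
state(-1.6493)
print(wor((-140,8)))"
```

```text
time: 10.35
tool_pos: [453.1, -265.1, 150.3]
tcp_rot: [3.141, 0.001, -1.632]
contact_force: [0.3, -0.1, -0.5]
grip_width: 92.0
t 10.35 tcp [ 453.1 -265.1  150.3] local [-144.7   21.1] yaw -1.6322 F [ 0.3 -0.1 -0.5] Fl [ 0.3 -0.1] M [0.   0.01 0.01]
turn units [-0.008 -0.007 -0.163]
[ 456.75849125 -278.54592006]
```

```bash
python3 -m jog '{"xyz":[[0,-0.6,-0.5],[0,0,-1],[0,0,-1],[0,0,-1],[0,0,-1],[0,0,-0.7],[0,0,-0.3],[0,0,0]],"angular":[[0,0,-0.16],[0,0,0],[0,0,0],[0,0,0],[0,0,0],[0,0,0],[0,0,0],[0,0,0]]}';  python3 -c "
from h import *
state(-1.6493)"
```

```text
time: 11.15
tool_pos: [456.7, -274.0, 31.6]
tcp_rot: [3.141, 0.001, -1.627]
contact_force: [-0.1, 1.1, 0.5]
grip_width: 91.9
t 11.15 tcp [ 456.7 -274.    31.6] local [-140.4   12.6] yaw -1.6268 F [-0.1  1.1  0.5] Fl [-0.2  1.1] M [-0.01 -0.01 -0.03]
turn units [-0.014 -0.005 -0.215]
```

```bash
python3 -m jog '{"xyz":[[0.3,-0.03,0],[0.3,-0.03,0],[0.2,-0.02,0],[0.2,-0.02,0],[0.1,-0.01,0],[0,0,0]],"angular":[[0,0,-0.22],[0,0,0],[0,0,0],[0,0,0],[0,0,0],[0,0,0]]}';  python3 -c "
from h import *
state(-1.6493)"
```

```text
time: 11.75
tool_pos: [481.0, -276.2, 33.2]
tcp_rot: [3.141, 0.001, -1.65]
contact_force: [-2.2, 0.6, -0.9]
grip_width: 91.8
t 11.75 tcp [ 481.  -276.2   33.2] local [-116.    12.2] yaw -1.6496 F [-2.2  0.6 -0.9] Fl [-2.3  0.4] M [ 0.05  0.32 -0.07]
turn units [-0.007 -0.006  0.003]
```

```bash
python3 -m jog '{"xyz":[[0.1,-0.01,0],[0.1,-0.01,0],[0,0,0]],"angular":[[0,0,0],[0,0,0],[0,0,0]]}';python3 -m jog '{"xyz":[[0.1,-0.01,0],[0.1,-0.01,0]],"angular":[[0,0,0],[0,0,0]]}';  python3 -c "
from h import *
state(-1.6493)"
```

```text
time: 12.05
tool_pos: [480.7, -276.1, 33.5]
tcp_rot: [3.132, 0.003, -1.651]
contact_force: [0.5, 0.2, -0.9]
grip_width: 91.8
time: 12.25
tool_pos: [480.9, -276.0, 33.6]
tcp_rot: [3.124, 0.004, -1.651]
contact_force: [-11.8, 0.8, 7.3]
grip_width: 91.5
t 12.25 tcp [ 480.9 -276.    33.6] local [-116.1   12.5] yaw -1.6512 F [-11.8   0.8   7.3] Fl [-11.9  -0.2] M [-0.47  1.91 -0.36]
turn units [-0.054 -0.16   0.018]
```

```bash
python3 -m jog '{"xyz":[[-0.1,0,0]],"angular":[[0,0,0]]}'; python3 -c "
from h import *
state(-1.6493)
im=capture('top');zoom(im,245,150,200,150,4,'pics/z6.png')
im=capture('scene');zoom(im,240,150,200,150,4,'pics/s6.png')"
```

```text
time: 12.35
tool_pos: [479.2, -276.3, 33.9]
tcp_rot: [3.125, 0.004, -1.651]
contact_force: [0.2, 1.0, -0.7]
grip_width: 91.6
t 12.35 tcp [ 479.2 -276.3   33.9] local [-117.8   12. ] yaw -1.6513 F [ 0.2  1.  -0.7] Fl [0.1 1.1] M [ 0.02  0.03 -0.03]
turn units [-0.049 -0.154  0.019]
```

View pics/z6.png

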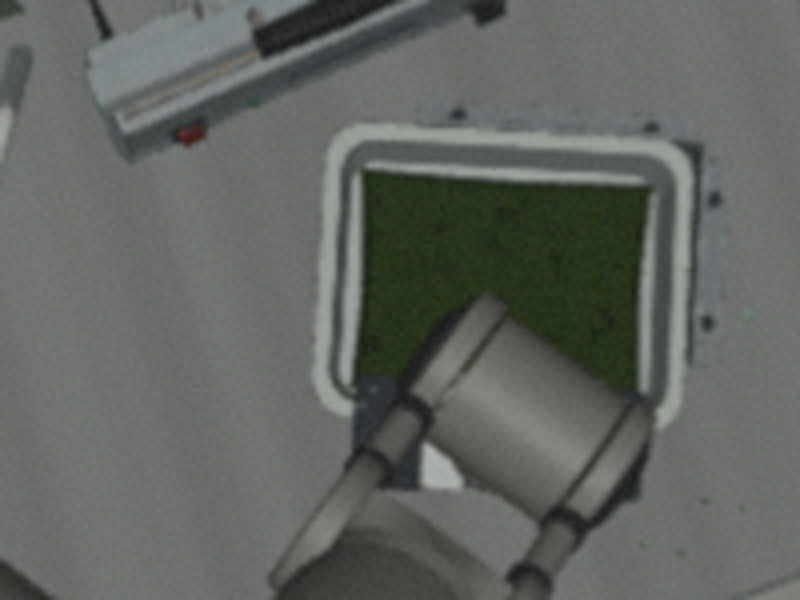

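View pics/s6.png

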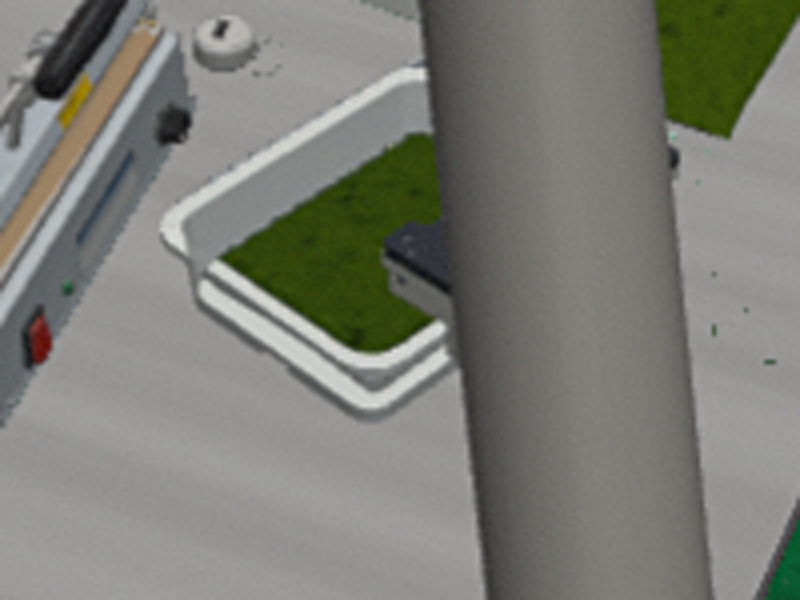

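```bash
python3 -m jog '{"xyz":[[-0.6,0.05,0],[-0.5,0.04,0],[0,0,1],[0,0,1],[0,0,1],[0,0,1],[0,0,1],[0,0,0.5],[0,0,0]],"angular":[[0,0,0],[-0.05,-0.15,0],[0,0,0.5],[0,0,1],[0,0,1],[0,0,1],[0,0,1],[0,0,1],[0,0,1]]}';  python3 -c "
from h import *
state(SY)
print(wor((-5,167)))"
```

```text
time: 13.35
tool_pos: [462.5, -275.6, 149.9]
tcp_rot: [-3.132, -0.01, -0.943]
contact_force: [-0.7, 0.9, -0.3]
grip_width: 91.8
t 13.35 tcp [ 462.5 -275.6  149.9] local [-134.5   11.4] yaw -0.9433 F [-0.7  0.9 -0.3] Fl [-0.8  0.8] M [ 0.06 -0.04  0.03]
turn units [-0.031  0.135  8.258]
[ 603.81143786 -130.62218669]
```

```bash
python3 -m jog '{"xyz":[[0.86,0.9,0],[0.86,0.9,0],[0.86,0.9,0],[0.86,0.9,0],[0.86,0.9,0],[0.86,0.9,0],[0.86,0.9,0],[0.86,0.9,0],[0,0,0]],"angular":[[0,0.1,0.98],[0,0,0.98],[0,0,0.98],[0,0,0.98],[0,0,0.98],[0,0,0.98],[0,0,0.98],[0,0,0.98],[0,0,0]]}';  python3 -c "
from h import *
state(SY)
im=capture('top');zoom(im,245,150,200,150,4,'pics/z7.png')"
```

```text
time: 14.25
tool_pos: [611.6, -126.2, 153.3]
tcp_rot: [-3.137, -0.022, -0.085]
contact_force: [0.3, 0.4, 0.3]
grip_width: 91.8
t 14.25 tcp [ 611.6 -126.2  153.3] local [  2.4 172. ] yaw -0.0849 F [0.3 0.4 0.3] Fl [0.2 0.4] M [-0.08 -0.1   0.04]
turn units [-0.027  0.21   0.06 ]
```

View pics/z7.png

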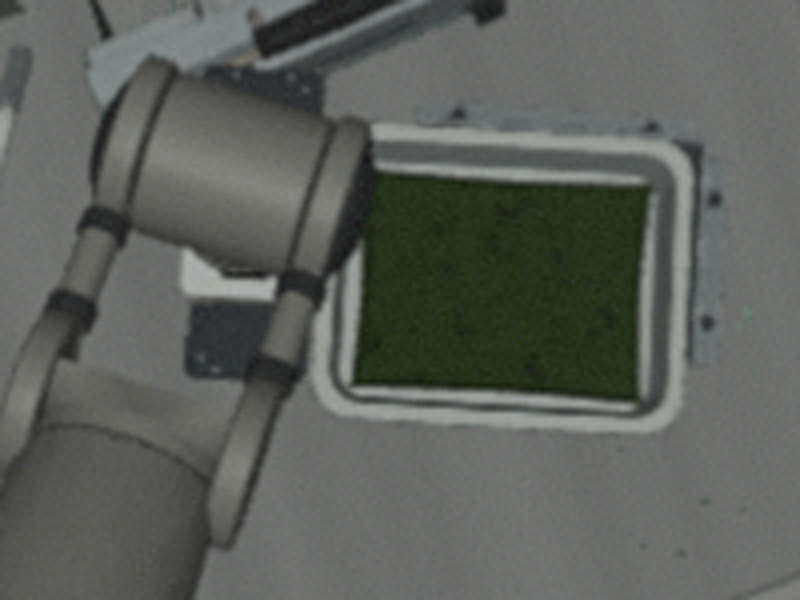

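```bash
python3 -m jog '{"xyz":[[-1,0.08,0],[0,0,-1],[0,0,-1],[0,0,-1],[0,0,-1],[0,0,-1],[0,0,-0.6],[0,0,-0.2],[0,0,0]],"angular":[[-0.03,0.21,0.06],[0,0,0],[0,0,0],[0,0,0],[0,0,0],[0,0,0],[0,0,0],[0,0,0],[0,0,0]]}';  python3 -c "
from h import *
state(SY)"
```

```text
time: 15.2
tool_pos: [588.3, -132.0, 35.8]
tcp_rot: [3.137, -0.006, -0.1]
contact_force: [-0.5, 0.1, -0.3]
grip_width: 92.1
t 15.2 tcp [ 588.3 -132.    35.8] local [-20.4 164.4] yaw -0.0997 F [-0.5  0.1 -0.3] Fl [-0.5  0. ] M [-0.   -0.11  0.02]
turn units [0.045 0.051 0.203]
```

Contact is expected near local y 147, and flush near 140.5. I'll correct the yaw first, then approach.

```bash
python3 -m jog '{"xyz":[[0,0,0],[-0.03,-0.3,0],[-0.02,-0.25,0],[-0.02,-0.2,0],[-0.01,-0.1,0],[0,0,0]],"angular":[[0.04,0.05,0.2],[0,0,0],[0,0,0],[0,0,0],[0,0,0],[0,0,0]]}';  python3 -c "
from h import *
state(SY)"
```

```text
time: 15.8
tool_pos: [587.9, -151.0, 39.0]
tcp_rot: [3.141, -0.004, -0.078]
contact_force: [-0.1, -0.7, -1.3]
grip_width: 91.7
t 15.8 tcp [ 587.9 -151.    39. ] local [-19.2 145.4] yaw -0.0785 F [-0.1 -0.7 -1.3] Fl [-0.1 -0.7] M [ 0.03 -0.11 -0.05]
turn units [ 0.008  0.039 -0.   ]
```

```bash
python3 -m jog '{"xyz":[[-0.01,-0.12,-0.1],[-0.01,-0.12,0]],"angular":[[0,0.04,0],[0,0,0]]}'; python3 -m jog '{"xyz":[[-0.01,-0.1,0]],"angular":[[0,0,0]]}';  python3 -m jog '{"xyz":[[-0.01,-0.1,0]],"angular":[[0,0,0]]}'; python3 -c "
from h import *
state(SY)"
```

```text
time: 16.0
tool_pos: [587.6, -153.8, 37.6]
tcp_rot: [-3.14, 0.0, -0.078]
contact_force: [-0.0, 2.1, -1.7]
grip_width: 92.0
time: 16.1
tool_pos: [587.5, -154.4, 37.6]
tcp_rot: [-3.137, 0.001, -0.078]
contact_force: [1.3, 12.2, 1.8]
grip_width: 91.5
time: 16.2
tool_pos: [587.5, -154.3, 37.6]
tcp_rot: [-3.134, 0.001, -0.078]
contact_force: [0.5, 12.2, 2.5]
grip_width: 91.8
t 16.2 tcp [ 587.5 -154.3   37.6] local [-19.4 142.1] yaw -0.0784 F [ 0.5 12.2  2.5] Fl [-0.5 12.2] M [ 1.74 -0.45 -0.04]
turn units [-0.068 -0.001 -0.001]
```

```bash
python3 -m jog '{"xyz":[[0.04,0.5,0],[0.05,0.6,0],[0,0,1],[0,0,1],[0,0,1],[0,0,1],[0,0,1],[0,0,1],[0,0.8,0],[0,0.8,0]],"angular":[[-0.06,0,0],[0,0,0],[0,0,0],[0,0,0],[0,0,-0.5],[0,0,-1],[0,0,-1],[0,0,-1],[0,0,-1],[0,0,-1]]}'; python3 -m jog '{"xyz":[[-0.9,0.6,0],[-0.9,0.6,0],[-0.9,0.6,0],[-0.9,0.6,0],[0,0,0]],"angular":[[0,0,0],[0,0,0],[0,0,0],[0,0,0],[0,0,0]]}';python3 -c "
from h import *
state(-1.6493)
im=capture('top');zoom(im,305,160,140,105,5,'pics/z8.png');report(im)
cv2.imwrite('pics/top8.png',im[:,:,::-1])
im=capture('scene');zoom(im,240,150,200,150,4,'pics/s8.png')
im=capture('wrist');cv2.imwrite('pics/w8.png',im[:,:,::-1])"
```

```text
time: 17.2
tool_pos: [589.8, -96.5, 162.4]
tcp_rot: [3.139, -0.003, -0.673]
contact_force: [0.7, 0.1, -0.6]
grip_width: 91.8
time: 17.7
tool_pos: [515.9, -43.4, 163.1]
tcp_rot: [3.138, -0.008, -0.672]
contact_force: [0.1, 0.8, -0.8]
grip_width: 91.7
t 17.7 tcp [515.9 -43.4 163.1] local [-99.5 247.1] yaw -0.672 F [ 0.1  0.8 -0.8] Fl [0.1 0.8] M [-0.06 -0.03 -0.01]
turn units [ 9.200e-02 -3.000e-03 -9.332e+00]
box [ 593.3 -296.1  204.6  254.5   -4.7]
far local [98.1 -0.4] ang rel 0.002
near local [-103.1    0.9] ang rel 0.004
left local [ -1.7 126.9] ang rel -0.0056
right local [  -1.8 -123. ] ang rel 0.0076
```

View pics/z8.png

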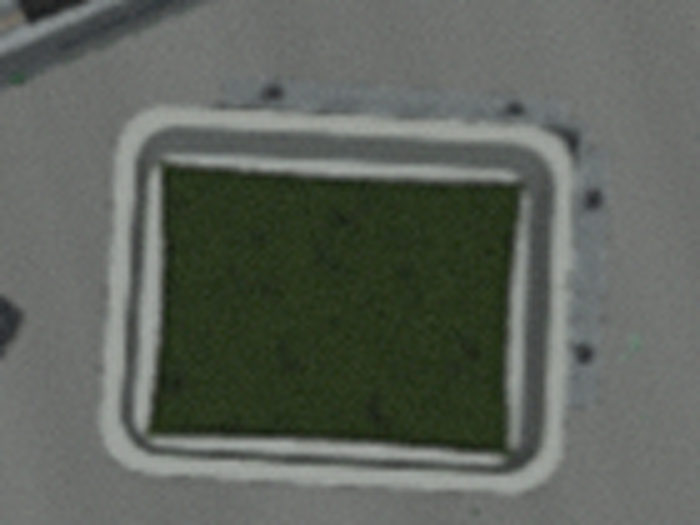

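View pics/s8.png

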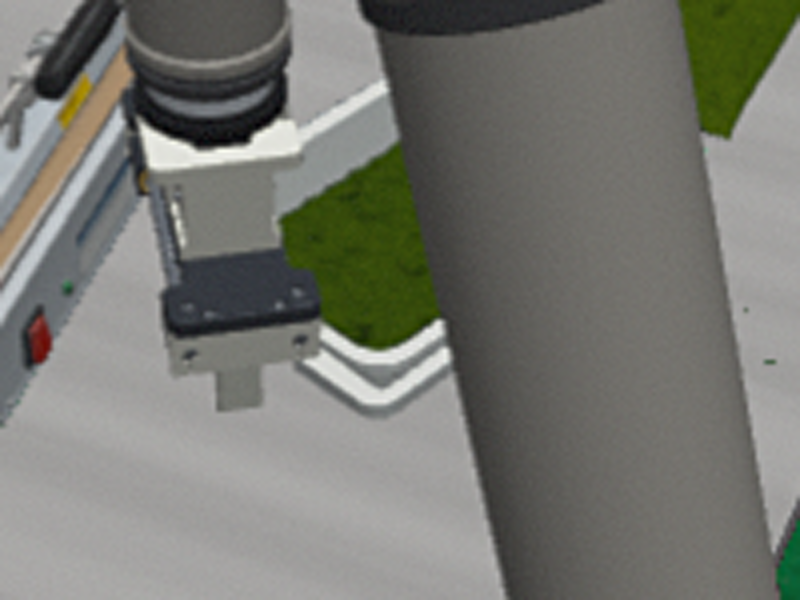

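View pics/w8.png

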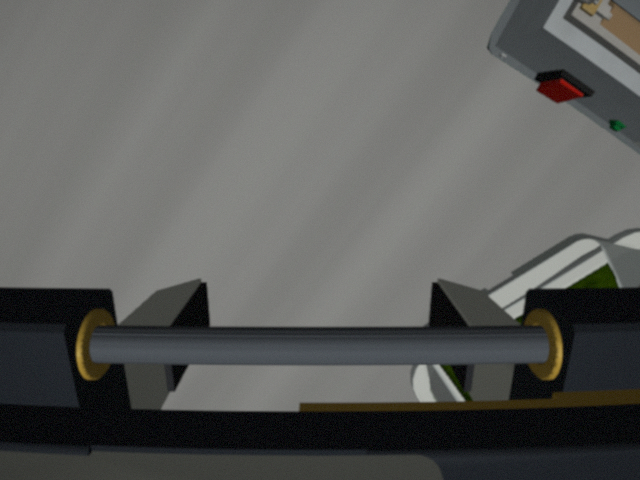

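```bash
python3 -c "
from h import *
o=bot.get_obs();p=camera_params('wrist');R=cv2.Rodrigues(p['rvec'])[0];C=-R.T@p['tvec']
Rt=Ro.from_euler('xyz',o['tcp_rot']).as_matrix()
print('cam in tool',Rt.T@(C-o['tool_pos']),'axis in tool',Rt.T@R[2],'world',C,R[2])
im=cv2.imread('pics/top8.png')[:,:,::-1]
print('scoop etc unaffected')
for q in ([ (688.3,-433.2)]): print(proj('top',[*q,62]))
for x in (340,370,400): print(x,im[174:196,x].mean(1).astype(int))
for y in (200,220,235): print(y,im[y,405:432].mean(1).astype(int))
"
```

```text
cam in tool [  -1.13125365  -72.9307449  -157.05332675] axis in tool [4.62188581e-04 2.70805092e-01 9.62634089e-01] world [562.16424393  13.94191808 320.15057045] [-0.16194965 -0.22064375 -0.96181529]
scoop etc unaffected
[[420.52198769 184.49193909]]
340 [113 111 112 113 114 112 117 137 150 154 149 108  88  87  94  89 101 141
 108  59  39  39]
370 [108 108 108 111 109 110 101  99  92 138 157 149 125  98  87  89  86  96
 142 154 137  79]
400 [109 109 108 111 114 114 109 109 102 109 123 147 153 154 116  89  90  88
  86 108 139 130]
200 [ 41  44  37  55 110 120  96  75  75  75  99 135 159 148 121 106  91  70
  48  60  87 111 119 113 114 115 116]
220 [ 39  64 122 150 137  96  77  73  70  86 131 155 153 135 120 117 112 111
 109 111 106 109 110 111 109 114 113]
235 [ 53 101 147 149 121  81  73  71  82 127 154 155 147 126 107 102 113 109
 111 110 110 108 113 113 108 112 112]
```

```bash
python3 -m jog '{"xyz":[[0.1,-0.9,0.4],[0.1,-0.9,0.4],[0.1,-0.9,0.4],[0.1,-0.9,0.3],[0.1,-0.9,0.3],[0.1,-0.9,0.3],[0.2,-0.9,0],[0.2,-0.9,0],[0.2,-0.9,0],[0.2,-0.9,0]],"angular":[[0,0,-0.6],[0,0,-0.6],[0,0,-0.6],[0,0,-0.6],[0,0,-0.6],[0,0,-0.6],[0,0,-0.6],[0,0,-0.6],[0,0,-0.6],[0,0,-0.6]]}'; python3 -m jog '{"xyz":[[0.2,-0.9,0],[0.2,-0.9,0],[0.2,-0.9,0],[0.2,-0.9,0],[0.2,-0.9,0],[0.2,-0.9,0],[0,0,0],[0,0,0]],"angular":[[0,0,-0.5],[0,0,-0.5],[0,0,-0.5],[0,0,-0.5],[0,0,-0.5],[0,0,-0.5],[0,0,0],[0,0,0]]}'; python3 -c "
from h import *
state(-1.6493)
im=capture('wrist');cv2.imwrite('pics/w9.png',im[:,:,::-1])"
```

```text
time: 18.85
tool_pos: [555.2, -239.0, 206.1]
tcp_rot: [3.141, -0.018, -1.329]
contact_force: [0.0, 1.1, 0.0]
grip_width: 91.7
time: 19.65
tool_pos: [583.1, -362.0, 201.8]
tcp_rot: [-3.141, -0.022, -1.665]
contact_force: [0.3, -0.1, 0.2]
grip_width: 91.7
t 19.65 tcp [ 583.1 -362.   201.8] local [ -7.5 -65.3] yaw -1.6652 F [ 0.3 -0.1  0.2] Fl [ 0.3 -0. ] M [0.02 0.   0.02]
turn units [ 0.209 -0.014  0.151]
```

View pics/w9.png

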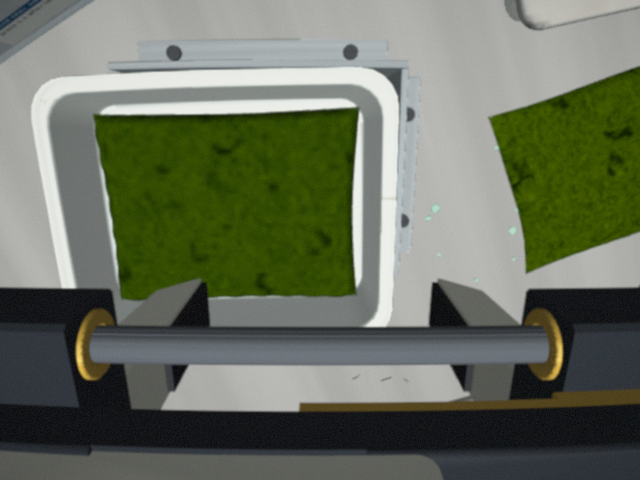

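Wrist view: the rim runs along the far rail (about x 110–390, y 70), and its right edge lies along the right rail (x about 400). I'll zoom in on the gaps.

```bash
python3 -c "
from h import *
im=cv2.imread('pics/w9.png')[:,:,::-1]
zoom(im,80,30,200,70,4,'pics/w9a.png');zoom(im,270,30,160,120,5,'pics/w9b.png');zoom(im,350,130,90,110,5,'pics/w9c.png')"
```

```text
(no output)
```

View pics/w9a.png

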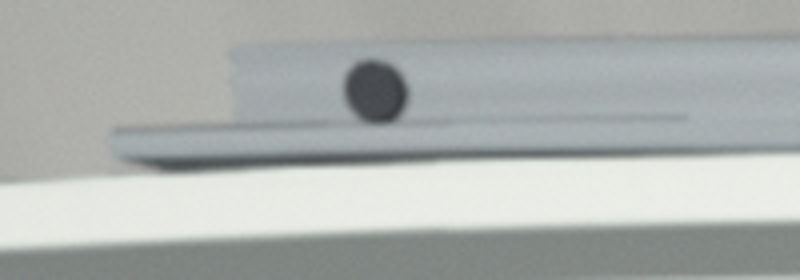

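View pics/w9b.png

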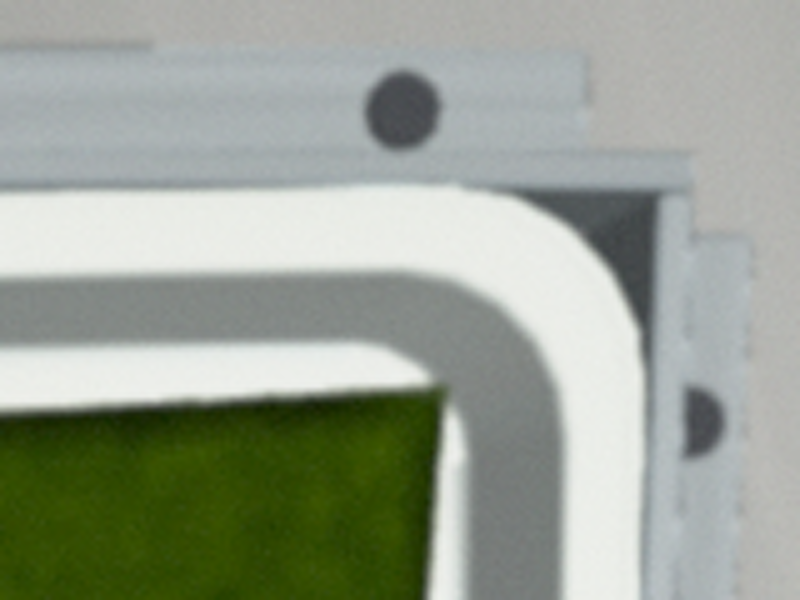

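View pics/w9c.png

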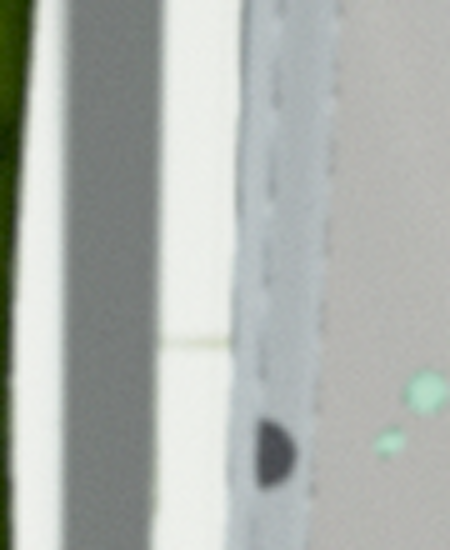

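The far rail shows a gap of about 1 mm at its left end, and the right rail shows one at its far end. So the tray is still about 0.006 rad counter-clockwise of square. I'll push the near side again, left of centre with the fingers turned slightly clockwise, and then repeat the push from the left.

```bash
python3 -m jog '{"xyz":[[-0.9,0.86,0],[-0.9,0.86,0],[-0.9,0.86,0],[-0.9,0.86,-0.5],[-0.9,0.86,-0.5],[-0.9,0.86,-0.5],[-0.9,0.86,-0.5],[0,0,0],[0,0,0]],"angular":[[0.2,0,0],[0,0,0],[0,0,0],[0,0,0],[0,0,0],[0,0,0],[0,0,0],[0,0,0],[0,0,0]]}'; python3 -c "
from h import *
state(-1.66)
print(wor((-145,45)))"
```

```text
time: 20.6
tool_pos: [451.9, -230.2, 161.7]
tcp_rot: [-3.14, -0.001, -1.65]
contact_force: [0.5, 0.2, 0.4]
grip_width: 92.2
t 20.6 tcp [ 451.9 -230.2  161.7] local [-148.7   55.8] yaw -1.6504 F [0.5 0.2 0.4] Fl [0.5 0.2] M [ 0.09 -0.01  0.06]
turn units [ 0.012  0.01  -0.091]
[ 454.67540684 -241.26776614]
```

```bash
python3 -m jog '{"xyz":[[0,-0.3,-1],[0,0,-1],[0,0,-1],[0,0,-1],[0,0,-1],[0,0,-0.8],[0,0,-0.4],[0,0,0]],"angular":[[0,0,-0.09],[0,0,0],[0,0,0],[0,0,0],[0,0,0],[0,0,0],[0,0,0],[0,0,0]]}';  python3 -c "
from h import *
state(-1.66)"
```

```text
time: 21.4
tool_pos: [460.6, -241.2, 38.2]
tcp_rot: [-3.125, -0.01, -1.655]
contact_force: [-0.5, 0.0, 0.3]
grip_width: 91.9
t 21.4 tcp [ 460.6 -241.2   38.2] local [-139.1   45.5] yaw -1.655 F [-0.5  0.   0.3] Fl [-0.5  0. ] M [0.05 0.03 0.02]
turn units [ 0.11   0.145 -0.048]
```

Contact is expected near local x = -116, so there is about 22 mm to go.

```bash
python3 -m jog '{"xyz":[[0.2,-0.02,-0.1],[0.3,-0.02,0],[0.2,-0.02,0],[0.1,-0.01,0],[0,0,0]],"angular":[[0.11,0.14,-0.05],[0,0,0],[0,0,0],[0,0,0],[0,0,0]]}';  python3 -c "
from h import *
state(-1.66)"
```

```text
time: 21.9
tool_pos: [480.9, -244.5, 39.2]
tcp_rot: [-3.137, -0.002, -1.66]
contact_force: [0.7, 0.4, 0.4]
grip_width: 91.6
t 21.9 tcp [ 480.9 -244.5   39.2] local [-118.6   43.9] yaw -1.6602 F [0.7 0.4 0.4] Fl [0.6 0.5] M [ 0.06 -0.02 -0.04]
turn units [0.026 0.045 0.002]
```

```bash
python3 -m jog '{"xyz":[[0.1,-0.01,0],[0.1,-0.01,0]],"angular":[[0,0,0],[0,0,0]]}'; python3 -m jog '{"xyz":[[0.1,-0.01,0]],"angular":[[0,0,0]]}';python3 -m jog '{"xyz":[[0.15,-0.01,0]],"angular":[[0,0,0]]}';  python3 -c "
from h import *
state(-1.66)"
```

```text
time: 22.1
tool_pos: [484.1, -244.3, 39.3]
tcp_rot: [-3.139, -0.001, -1.659]
contact_force: [-4.3, 1.1, 2.7]
grip_width: 91.6
time: 22.2
tool_pos: [485.1, -244.0, 39.3]
tcp_rot: [-3.141, -0.001, -1.659]
contact_force: [-9.2, 1.2, 5.6]
grip_width: 92.0
time: 22.3
tool_pos: [485.3, -243.6, 39.3]
tcp_rot: [3.136, 0.001, -1.66]
contact_force: [-19.8, 0.3, 13.6]
grip_width: 91.9
t 22.3 tcp [ 485.3 -243.6   39.3] local [-114.3   45. ] yaw -1.6597 F [-19.8   0.3  13.6] Fl [-19.8  -1.2] M [-0.86  2.92 -0.86]
turn units [-0.01  -0.057 -0.003]
```

```bash
python3 -m jog '{"xyz":[[-0.5,0.05,0],[-0.6,0.05,0],[0,0,1],[0,0,1],[0,0,1],[0,0,1],[0,0,1],[0,0,0.8],[0,0.4,0],[0,0.8,0]],"angular":[[0,-0.05,0],[0,0,0],[0,0,0.5],[0,0,1],[0,0,1],[0,0,1],[0,0,1],[0,0,1],[0,0,1],[0,0,1]]}';  python3 -c "
from h import *
state(-0.085)
print(wor((-8,168)))"
```

```text
time: 23.3
tool_pos: [465.0, -220.4, 161.1]
tcp_rot: [-3.14, -0.008, -0.85]
contact_force: [0.7, -0.0, 0.5]
grip_width: 91.9
t 23.3 tcp [ 465.  -220.4  161.1] local [-136.4   66.6] yaw -0.85 F [ 0.7 -0.   0.5] Fl [0.7 0. ] M [ 0.   -0.05  0.06]
turn units [0.023 0.08  7.305]
[ 600.89909589 -129.39000802]
```

```bash
python3 -m jog '{"xyz":[[0.83,0.6,0],[0.83,0.6,0],[0.83,0.6,0],[0.83,0.6,0],[0.83,0.6,0],[0.83,0.6,0],[0.83,0.6,0],[0.83,0.5,0],[0,0,0],[0,0,0]],"angular":[[0,0.08,0.9],[0,0,0.9],[0,0,0.9],[0,0,0.9],[0,0,0.9],[0,0,0.9],[0,0,0.9],[0,0,0.9],[0,0,0],[0,0,0]]}';  python3 -c "
from h import *
state(-0.085)"
```

```text
time: 24.3
tool_pos: [605.8, -121.8, 162.6]
tcp_rot: [3.138, -0.012, -0.065]
contact_force: [-0.1, 0.2, 0.0]
grip_width: 91.8
t 24.3 tcp [ 605.8 -121.8  162.6] local [ -3.7 176. ] yaw -0.0654 F [-0.1  0.2  0. ] Fl [-0.2  0.2] M [-0.02 -0.11  0.02]
turn units [ 0.043  0.115 -0.187]
```

```bash
python3 -m jog '{"xyz":[[-0.1,0,-1],[0,0,-1],[0,0,-1],[0,0,-1],[0,0,-1],[0,0,-0.8],[0,0,-0.2],[0,0,0],[0,0,0]],"angular":[[0.04,0.11,-0.19],[0,0,0],[0,0,0],[0,0,0],[0,0,0],[0,0,0],[0,0,0],[0,0,0],[0,0,0]]}';  python3 -c "
from h import *
state(-0.085)"
```

```text
time: 25.2
tool_pos: [594.8, -126.0, 31.3]
tcp_rot: [-3.141, 0.01, -0.111]
contact_force: [-0.2, -0.1, -0.9]
grip_width: 91.9
t 25.2 tcp [ 594.8 -126.    31.3] local [-14.4 170.9] yaw -0.1107 F [-0.2 -0.1 -0.9] Fl [-0.2 -0.1] M [-0.01 -0.1  -0.  ]
turn units [-0.018 -0.095  0.245]
```

Contact is expected near local y 142, and the fingers are at 171, so I'll advance about 26 mm.

```bash
python3 -m jog '{"xyz":[[0,-0.1,0.2],[-0.03,-0.4,0],[-0.03,-0.3,0],[-0.02,-0.2,0],[-0.01,-0.1,0],[0,0,0]],"angular":[[0,-0.1,0.25],[0,0,0],[0,0,0],[0,0,0],[0,0,0],[0,0,0]]}';  python3 -c "
from h import *
state(-0.085)"
```

```text
time: 25.8
tool_pos: [594.2, -151.3, 38.4]
tcp_rot: [-3.141, -0.005, -0.088]
contact_force: [-0.8, -0.2, -0.8]
grip_width: 91.9
t 25.8 tcp [ 594.2 -151.3   38.4] local [-13.  145.7] yaw -0.088 F [-0.8 -0.2 -0.8] Fl [-0.8 -0.2] M [-0.05 -0.1   0.03]
turn units [0.002 0.052 0.028]
```

```bash
python3 -m jog '{"xyz":[[0,-0.1,0],[0,-0.1,0]],"angular":[[0,0.05,0],[0,0,0]]}'; python3 -m jog '{"xyz":[[0,-0.1,0]],"angular":[[0,0,0]]}';python3 -m jog '{"xyz":[[0,-0.12,0]],"angular":[[0,0,0]]}'; python3 -m jog '{"xyz":[[0,-0.12,0]],"angular":[[0,0,0]]}'; python3 -c "
from h import *
state(-0.085)"
```

```text
time: 26.0
tool_pos: [594.0, -154.8, 38.3]
tcp_rot: [-3.141, 0.001, -0.088]
contact_force: [0.3, 7.2, 3.6]
grip_width: 91.5
time: 26.1
tool_pos: [593.8, -155.2, 38.3]
tcp_rot: [-3.138, 0.002, -0.089]
contact_force: [-0.5, 13.7, 4.9]
grip_width: 92.1
time: 26.2
tool_pos: [593.8, -155.1, 38.3]
tcp_rot: [-3.134, 0.003, -0.089]
contact_force: [0.5, 12.6, 3.8]
grip_width: 91.4
time: 26.3
tool_pos: [593.8, -155.0, 38.3]
tcp_rot: [-3.131, 0.004, -0.089]
contact_force: [0.4, 9.3, 2.5]
grip_width: 91.8
t 26.3 tcp [ 593.8 -155.    38.3] local [-13.1 141.9] yaw -0.0893 F [0.4 9.3 2.5] Fl [-0.3  9.3] M [ 1.33 -0.35 -0.07]
turn units [-0.106 -0.026  0.041]
```

Firmly seated. I'll retreat and look with the wrist camera again.

```bash
python3 -m jog '{"xyz":[[0.04,0.5,0],[0.05,0.6,0],[0,0,1],[0,0,1],[0,0,1],[0,0,1],[0,0,1],[0,0,1],[0,0,1],[0,0,1]],"angular":[[-0.1,0,0],[0,0,0],[0,0,0],[0,0,0],[0,0,-0.5],[0,0,-1],[0,0,-1],[0,0,-1],[0,0,-1],[0,0,-1]]}'; python3 -m jog '{"xyz":[[-0.1,-1,0],[-0.1,-1,0],[-0.1,-1,0],[-0.1,-1,0],[-0.1,-1,0],[-0.1,-1,0],[-0.1,-1,0],[-0.1,-1,0],[-0.1,-1,0],[0,0,0]],"angular":[[0,0,-1],[0,0,-1],[0,0,-1],[0,0,-1],[0,0,-1],[0,0,-1],[0,0,-1],[0,0,-1],[0,0,-1],[0,0,0]]}'; python3 -c "
from h import *
state(-1.6493)
im=capture('wrist');cv2.imwrite('pics/w10.png',im[:,:,::-1])"
```

```text
time: 27.3
tool_pos: [593.0, -123.8, 199.6]
tcp_rot: [3.14, 0.012, -0.68]
contact_force: [-0.6, 0.0, 0.4]
grip_width: 91.8
time: 28.3
tool_pos: [577.0, -302.8, 203.2]
tcp_rot: [3.141, 0.002, -1.657]
contact_force: [-0.7, 0.3, -0.5]
grip_width: 91.7
t 28.3 tcp [ 577.  -302.8  203.2] local [-18.2  -6.7] yaw -1.6572 F [-0.7  0.3 -0.5] Fl [-0.8  0.2] M [ 0.1   0.05 -0.04]
turn units [-0.018 -0.003  0.075]
```

View pics/w10.png

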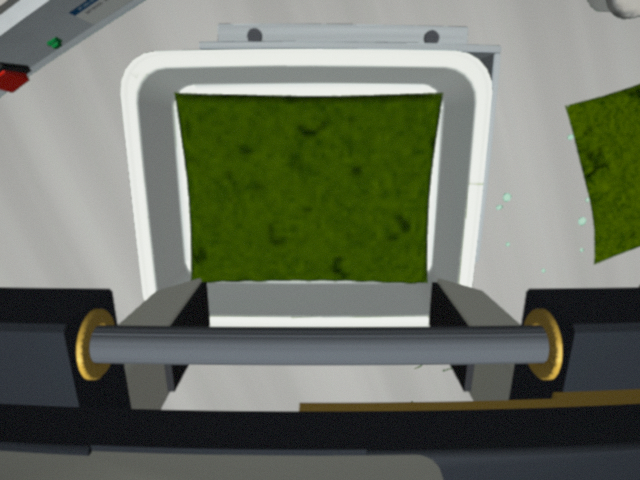

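```bash
python3 -c "
from h import *
im=cv2.imread('pics/w10.png')[:,:,::-1]
zoom(im,190,20,320,60,2.5,'pics/w10a.png')"
python3 -m jog '{"xyz":[[0.3,-0.9,0],[0.3,-0.9,0],[0.3,-0.9,0],[0.3,-0.9,0],[0.3,-0.9,0],[0,0,0],[0,0,0]],"angular":[[0,0,0.07],[0,0,0],[0,0,0],[0,0,0],[0,0,0],[0,0,0],[0,0,0]]}'; python3 -c "
from h import *
state(-1.6493)
im=capture('wrist');cv2.imwrite('pics/w11.png',im[:,:,::-1])
zoom(im,0,20,400,90,2,'pics/w11a.png')
zoom(im,250,20,160,120,5,'pics/w11b.png')"
```

```text
time: 29.05
tool_pos: [611.3, -382.8, 202.8]
tcp_rot: [3.139, 0.006, -1.623]
contact_force: [-0.1, 0.7, -0.2]
grip_width: 91.6
t 29.05 tcp [ 611.3 -382.8  202.8] local [ 22.2 -83.8] yaw -1.6231 F [-0.1  0.7 -0.2] Fl [-0.2  0.7] M [0.07 0.03 0.  ]
turn units [-0.063 -0.024 -0.25 ]
```

View pics/w10a.png

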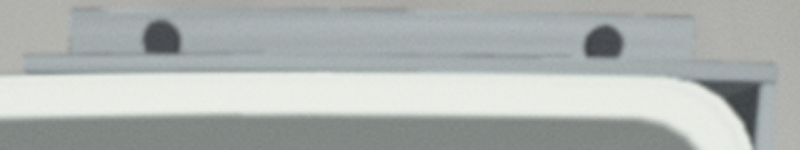

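View pics/w11.png

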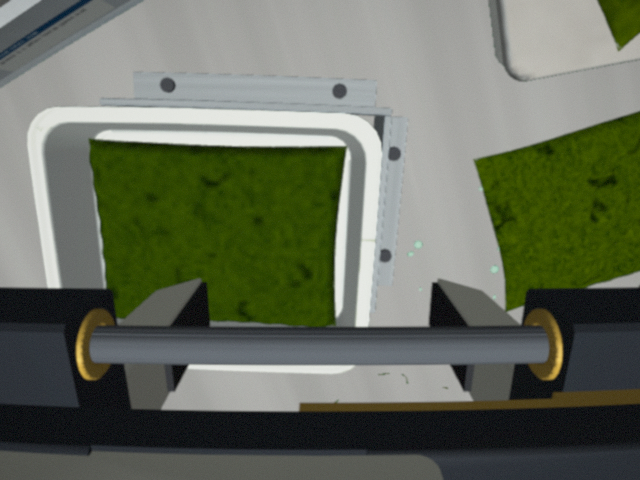

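```bash
python3 -c "
from h import *
im=cv2.imread('pics/w11.png')[:,:,::-1]
zoom(im,80,80,150,60,5,'pics/w11a.png')
zoom(im,300,90,120,110,5,'pics/w11b.png')
zoom(im,340,180,80,110,5,'pics/w11c.png')"
```

```text
(no output)
```

View pics/w11a.png

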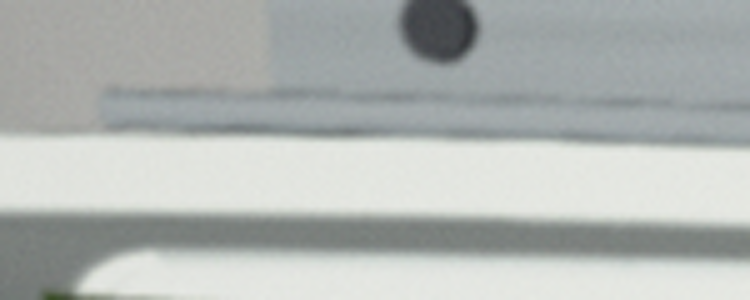

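View pics/w11b.png

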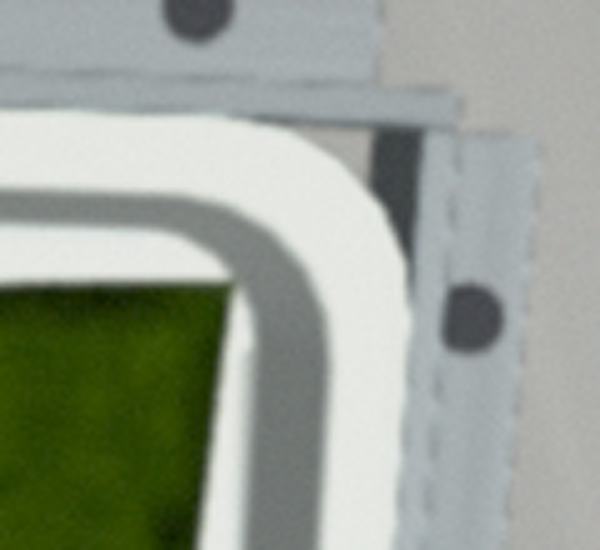

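View pics/w11c.png

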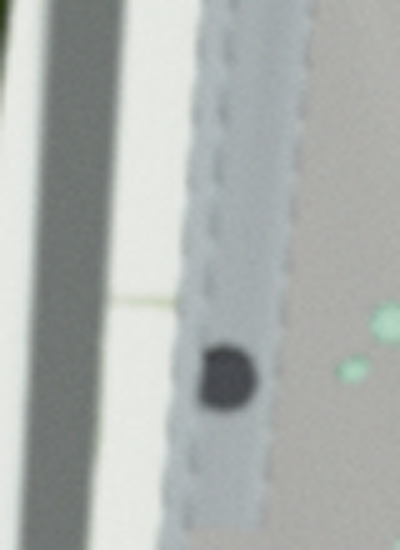

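```bash
python3 -c "
from h import *
im=capture('top'); a=cv2.imread('pics/top0.png')[:,:,::-1]
d=np.abs(im.astype(int)-a).mean(2)
for n,(x,y,w,h) in dict(tub=(192,175,34,34),roll=(175,215,45,50),scoop=(425,268,75,45)).items(): print(n,d[y:y+h,x:x+w].mean().round(2),d[y:y+h,x:x+w].max().round(1))
state()
bot.close_job()"
```

```text
tub 2.85 10.7
roll 2.89 9.7
scoop 2.84 12.7
t 29.15 tcp [ 611.1 -382.7  203. ] local [ 22.  -83.7] yaw -1.6234 F [0.1 0.3 0.2] Fl [0.1 0.3] M [0.02 0.02 0.  ]
the job is handed in; nothing more can be done
```

The tray is pushed into the corner stop, with its rim against both rails. I handed the job in at about 29 s of the 54 s allowed.

- **Pushing:** I squared the tray with the open fingers on its near side, slid it right from the left side, then seated it on the far rail and on the right rail. The first wrist-camera check showed it about 0.006 rad off square, with a gap of roughly 1 mm at one end of each rail. A second push on each side corrected that.
- **Final wrist-camera view:** the rim lies along both rails. I can see only a hairline dark line, estimated under about 0.7 mm, at the left end of the far rail.
- **Forces:** the highest reading I took was about 24 N, in the last near-side push: about 20 N forward and 14 N pressing down on the tray. The gripper was clear of everything at hand-in.
- **Disagreement:** after the first seating, the top camera put the tray centre about 2–3 mm short of the stop origin. I put this down to the 2 mm calibration, because both pushes ended in hard contact and the wrist view showed the rim at the rails. I did not re-measure it from the top after the final pushes.
- **Bystanders:** before/after top-camera pictures of the tub, roll and scoop differ only by noise.

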